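Set the suction regulator of a bench vacuum pump by its recessed thumbwheel

ROBOT

A 6-joint arm with a two-finger parallel gripper is mounted at the origin on the work surface. World frame = base frame: x ahead of the robot, y to its left, z up, the work surface at z = 0. Lengths are in m, angles in degrees, forces in N, time in s.
With the tool pointing down it reaches from about 0.3 to 0.75 m from the base axis. Payload 8.5 kg.
Tool frame: the origin (TCP) lies at the very end of the fingers, on their centre line; the grasp point (between the pads) lies 19 mm behind it; x points along the fingers, y is the direction in which the jaws open and shut, and the axes are right-handed (so a half turn about x gives the same grasp; the last joint's range is limited). The gripper opens to 85 mm and grips with 20 to 120 N. Pads are 22 mm wide; open, the fingers measure 114 mm over their backs; the gripper's body (76 mm by 85 mm) begins 54 mm behind the grasp point. The pads swing forward as they close: fully open they stand 13 mm farther back than shut.
Start: joints at [57.966, 21.807, 74.336, -0, 83.858, -12.336], TCP at [0.185, 0.518, 0.231] pointing down, gripper open.
Joint ranges: [-178.18, 178.18], [-50.72, 133.34], [12.68, 142.11], [-81.47, 261.47], [9.98, 163.14], [-165.26, 165.26]. Speed limits (degrees/s): [136.94, 136.94, 180, 180, 180, 180].

INTERFACE

Orientations are given as a 3x3 rotation matrix whose columns are the frame's x, y, z axes.
In Python, from rig import sensors, cams, env gives the robot as it stands.
- The arm moves only by the shell command python3 -m crank 'ROWS' [FORCE]. ROWS is a JSON object of lists of equal length, an entry for each row: "hand": the closure in counts, from 0 (fully open) to 255 (shut); "translation": the shift along the tool's x, y, z in m, a list of three; "dr": the turn, a rotation vector about the tool's x, y, z in rad, a list of three. A call has 1 to 5 rows; each row is the pose to reach, as a shift and turn from the pose commanded when the call began, along the tool's axes at that moment; what a row does not reach only later rows make up. A row lasts 1/10 s, in which the tool goes at most 50 mm and 8.59 degrees, less where a joint would pass 70% of its speed; a pose out of reach is approached as far as the arm can. A call with a gripper value outside its range is refused whole. The fingers move at their own pace and stop on an object; FORCE is the grip in N (left out, the last holds). Time passes only in rows, so rows that repeat a pose let the fingers close. It gives the time, the measured TCP pose, the force and the opening at its end, in the units of the state.
- sensors.observe(): the state, without advancing time (a new reading comes with each control period).
- cams.get_image(name): name is "scene" or "top"; returns (picture, depth): 480x640x3 uint8, blue, green, red; 480x640 float32, m along the optical axis (not along the pixel's ray), 0 where there is no reading.
- cams.calibration(name): a dict with "vertical_fov" (degrees; the focal length in pixels is half the picture's height over the tangent of half this angle, whatever the lens; pixels are square), "cx", "cy" (the principal point, pixels), "distortion" ([k1, k2, p1, p2, k3] as OpenCV has them; the pictures are not rectified), "extrinsics" (4x4, takes a point from camera to world coordinates). Camera axes: x right, y down, z forward; pixel columns grow to the right and rows downward; lengths in m; the calibration is good to about 2 mm. A picture is of the moment at which its call begins. calibration takes no time and is no camera call.
- env.close_job(): hands the job in, once; it reports no verdict.
The state is a dict: "time_s": time; "q": joint angles; "qvel": joint speeds; "joint_efforts": joint torques, N m; "position": TCP position; "tool_rot": TCP orientation; "ft_force": force on the tool from outside, world axes, zero at the start; "wrist_torque": the same for the moment, N m; "grip_width": finger opening in m.
Only numpy, scipy, OpenCV 4.12 (cv2) and the standard library are available. Lean on these libraries where they do the work, as an engineer would, in place of code of your own. Each camera call takes 0.05 s, during which the arm holds its last target. There are 200 camera calls.

TASK

Slide the orange guard of the grey suction pump fully aside, roll the blue thumbwheel gently with a fingertip until the white gauge needle lies over the red tab, then slide the guard fully back over the wheel. Press the wheel only lightly (never more than about 12 N), and leave the jars, rack and timer where they stand.

Things in the scene. Friction and masses are not known exactly. Their poses are not given: they have to be found in the camera images.
- pump: Grey box-shaped suction pump, fixed to the bench, 200 (x) x 260 (y) x 100 (z) mm. Origin: centre of its underside; its flat top panel is 100 mm above. Its x points roughly away from the robot, y to the robot's left, z up. Mid-panel: the thumbwheel under its guard; centred 60 mm towards -y: the gauge, a black track along x in a steel frame 102 x 38 mm, 16 mm high, under a perfectly clear window.
- wheel_place (a point): Point of the pump on its z axis, 11 mm above the panel: the average place of the top of the blue thumbwheel's rim. Wheel 60 mm in diameter, 14 mm wide, axis along the pump's y; only the top of its rim shows. Its true rest height is not reported and differs from start to start by up to 4.5 mm either way (rim 6.5 to 15.5 mm above the panel): find it by feel.
- thumbwheel (a joint): Angle of the wheel, rad, 0 to 4.7 between stops. Rolling its top to the pump's +x raises it and moves the needle to +x, 15 mm per rad (1 mm per 2 mm at the rim). Turns stiffly (about 5 N at the rim), stays where left. Pressed down, it yields on a spring, 4 N per mm for 6 mm, then is solid. It slips under too light a finger (7 to 9 N does well); more than 12 N damages it.
- guard_grip (a point): Centre of the upright rib on the orange guard: 36 (pump x) x 12 (pump y) x 26 mm high, to be pinched across its 12 mm or pushed. It stands on the guard's roof, 76 (x) x 36 (y) mm, 21 mm above the panel; rib top 47 mm above the panel. The guard is an open-ended tunnel over the wheel that slides on the pump along y only.
- guard (a joint): Travel of the orange guard along the pump's +y, in m: 0 = fully closed, centred over the wheel; 0.06 = fully aside (stop). It rubs with about 1.5 N and stays where it is left. It starts closed to within 4 mm.
- needle (a joint): Position of the white gauge needle along the pump's +x, m: 0 = 35 mm towards -x from the gauge's centre, 0.035 = at the centre, 0.07 = the far end. The needle is an upright fin 5 (x) x 16 (y) mm in the gauge track under the clear window; it is driven by the wheel and dips with it when that is pressed. It starts 14 mm or more towards -x from the red tab.
- tab_mid (a point): Middle of the red tab, 10 (pump x) x 28 (y) mm, fixed in the gauge track, 20 mm towards +x from the gauge's centre. The needle stands exactly over its middle when needle reads 0.055 (wheel at 3.67 rad).
- jar_blue_mid (a point): Centre of a small white jar with a blue cap, 28 mm in diameter, 45 mm high, that stands on the pump's top panel in its far right corner. Bystander.
- jar_green_mid (a point): Centre of a white jar with a green cap, 40 mm in diameter, 65 mm high, on the bench to the left of the pump. Bystander.
- rack_mid (a point): Centre, 30 mm above the bench, of an orange tube rack with capped tubes, 50 x 100 x 78 mm high, on the bench to the right of the pump. Bystander.
- timer_mid (a point): Centre of a white bench timer, 30 x 70 x 76 mm high, on the bench beyond the pump. Bystander.

How it is judged:
By the outcome, as a careful person would: the job done as asked, in the order asked, and still so for the second after the job is handed in, with the robot touching nothing.
It also fails if it takes over 72 s, if anything falls off the work surface, if the arm or the gripper's body presses on something with over 40 N, if the wrist force passes 120 N, or if a joint passes its speed limit or range.

## Working session

There is one attempt and no reset: what is moved stays moved. The work goes in short steps, Python scripts to look and compute and a shell command to move; the robot and the scene stay as the last step left them, time stands still between calls to the robot, and variables do not carry over. Pictures are saved under pics/ and viewed, about 8 in all and at most 12, crops included, and the job is handed in when it is done.

```bash
ls; mkdir -p pics
python3 - <<'E'
from rig import sensors,cams
import cv2,numpy as np
s=sensors.observe()
for k,v in s.items(): print(k,np.round(v,4).tolist())
ims=[]
for n in("scene","top"):
    im,d=cams.get_image(n); np.savez(f"pics/{n}0.npz",im=im,d=d); cv2.imwrite(f"pics/{n}0.png",im)
    c=cams.calibration(n); print(n,{k:np.round(v,4).tolist() for k,v in c.items()})
E
```

```text
pics
time_s 0.0
q [57.9657, 21.842, 74.3867, -0.0026, 83.8602, -12.3354]
qvel [-0.0875, 0.0224, -0.0774, -0.0737, -0.0322, 0.1307]
joint_efforts [0.0007, -44.8461, -23.1295, -0.0002, 0.0045, 0.0]
position [0.1852, 0.5175, 0.2307]
tool_rot [[-0.0008, 0.3371, 0.9415], [-0.0013, 0.9415, -0.3371], [-1.0, -0.0015, -0.0003]]
ft_force [-0.1274, 0.243, -0.4578]
wrist_torque [-0.0085, -0.002, 0.0342]
grip_width 0.0855
scene {'vertical_fov': 56.1062, 'cx': 322.9295, 'cy': 242.5846, 'distortion': [-0.0313, 0.0, 0.0, 0.0, 0.0], 'extrinsics': [[-0.367, 0.5163, -0.7738, 1.2743], [0.9301, 0.2147, -0.2979, 0.2992], [0.0123, -0.8291, -0.559, 0.601], [0.0, 0.0, 0.0, 1.0]]}
top {'vertical_fov': 51.4446, 'cx': 321.5816, 'cy': 246.3555, 'distortion': [0.0137, 0.0, 0.0, 0.0, 0.0], 'extrinsics': [[-0.0139, -0.9894, 0.1446, 0.5306], [-0.9999, 0.0139, -0.0005, 0.0349], [-0.0015, -0.1446, -0.9895, 0.8756], [0.0, 0.0, 0.0, 1.0]]}
```

View pics/top0.png

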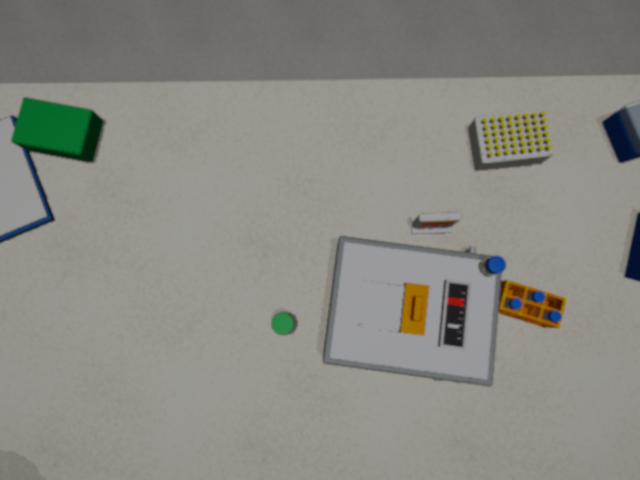

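View pics/scene0.png

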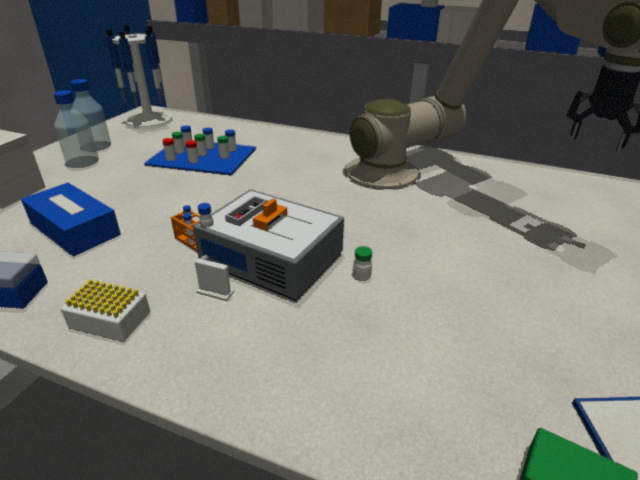

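The top view shows the pump with panel corners near (342,238), (500,255), (491,383) and (326,362), and the orange guard with its rib near (417,308). The gauge is near (455,314), with the red tab at (456,301) and the needle at (453,326). The blue jar is at (495,265) and the green jar at (284,323). The scene view agrees, and the guard is closed.

```bash
cat > h.py <<'E'
import numpy as np,cv2
from rig import cams,sensors
def cal(n):
    c=cams.calibration(n);f=240/np.tan(np.radians(c["vertical_fov"]/2))
    return np.array([[f,0,c["cx"]],[0,f,c["cy"]],[0,0,1]]),np.array(c["distortion"]),np.array(c["extrinsics"])
def rays(n,px):
    K,D,E=cal(n);u=cv2.undistortPoints(np.float64(px).reshape(-1,1,2),K,D)[:,0]
    return E[:3,3],np.c_[u,np.ones(len(u))]@E[:3,:3].T
def plane(n,px,z):
    o,r=rays(n,px);return o+r*((z-o[2])/r[:,2])[:,None]
def cloud(n,d):
    v,u=np.nonzero(d>0);o,r=rays(n,np.c_[u,v]);return u,v,o+r*d[v,u][:,None]
def mask(im,lo,hi):return cv2.inRange(cv2.cvtColor(im,cv2.COLOR_BGR2HSV),np.array(lo),np.array(hi))
E
python3 - <<'E'
from h import *
z=np.load("pics/top0.npz");im,d=z["im"],z["d"]
u,v,P=cloud("top",d)
m=(abs(P[:,2]-.1)<.012)&(u>300)&(u<520)&(v>220)&(v<400)
M=np.zeros(d.shape,np.uint8);M[v[m],u[m]]=255
M=cv2.morphologyEx(M,cv2.MORPH_OPEN,np.ones((5,5)))
c=max(cv2.findContours(M,0,2)[0],key=cv2.contourArea)
W=plane("top",c[:,0],.1)[:,:2].astype(np.float32)
print("panel z",np.median(P[m,2]));r=cv2.minAreaRect(W);print("panel",r,cv2.boxPoints(r).round(4).tolist())
o=mask(im,(8,150,90),(25,255,255));o[:, :390]=0;o[:,440:]=0
c=max(cv2.findContours(o,0,2)[0],key=cv2.contourArea)
r=cv2.minAreaRect(plane("top",c[:,0],.121)[:,:2].astype(np.float32));print("guard",r)
k=(o[v,u]>0)&(P[:,2]>.135);print("rib",k.sum(),P[k].mean(0),P[k][:,2].max())
R=mask(im,(0,150,80),(6,255,255));R[:, :430]=0;R[:,475:]=0;y,x=np.nonzero(R);print("tab px",x.mean(),y.mean(),plane("top",[[x.mean(),y.mean()]],.105))
cv2.imwrite("pics/crop1.png",cv2.resize(im[225:395,310:520],None,fx=3.5,fy=3.5,interpolation=cv2.INTER_CUBIC))
E
```

```text
panel z 0.10038433201296537
panel ((0.544200599193573, -0.10588963329792023), (0.25912025570869446, 0.1987825483083725), 81.6519775390625) [[0.4271000027656555, -0.21960000693798065], [0.6237000226974487, -0.2485000044107437], [0.661300003528595, 0.007899999618530273], [0.46470001339912415, 0.03669999912381172]]
guard ((0.5447638034820557, -0.10298781841993332), (0.034708358347415924, 0.07306317239999771), 81.606689453125)
rib 222 [ 0.54458646 -0.10292216  0.14648944] 0.15111773417081165
tab px 455.1417322834646 299.4803149606299 [[ 0.55782583 -0.16958372  0.105     ]]
```

View pics/crop1.png

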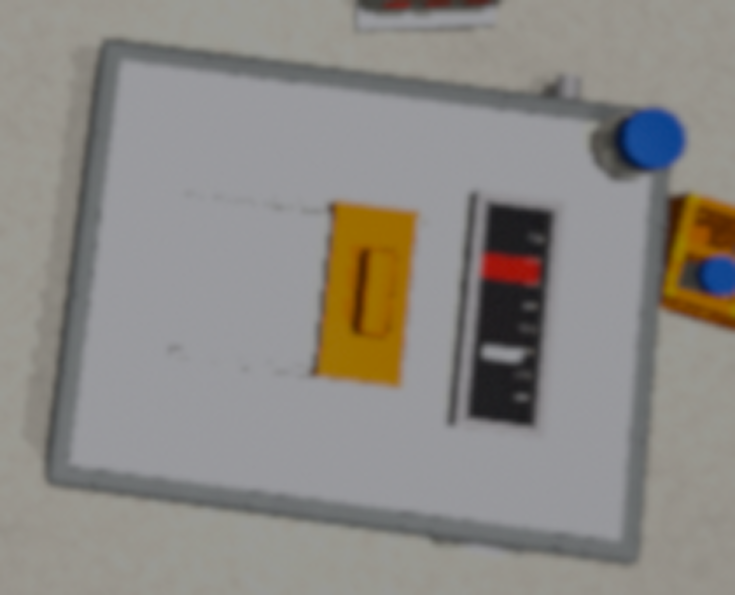

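Pump centre is (0.544, -0.106) at yaw -8.35°. The rib sits 3 mm towards +y, and the needle is roughly 39 mm short of the tab. Next I move the arm over the rib.

```bash
python3 -m crank '{"hand":[60,120,120,120,120],"translation":[[0,-0.03,0.036],[0,-0.062,0.073],[0,-0.092,0.11],[0,-0.123,0.146],[0,-0.154,0.1825]],"dr":[[-0.04,0,0],[-0.08,0,0],[-0.12,0,0],[-0.16,0,0],[-0.198,0,0]]}' 20
python3 -m crank '{"hand":[120,120,120,120,120],"translation":[[0,-0.037,0.03],[0,-0.075,0.06],[0,-0.112,0.09],[0,-0.15,0.119],[0,-0.187,0.1485]],"dr":[[0,0,0],[0,0,0],[0,0,0],[0,0,0],[0,0,0]]}'
python3 -m crank '{"hand":[120,120,120,120,120],"translation":[[0,-0.037,0.03],[0,-0.075,0.06],[0,-0.112,0.09],[0,-0.15,0.119],[0,-0.187,0.1485]],"dr":[[0,0,0],[0,0,0],[0,0,0],[0,0,0],[0,0,0]]}'
cat >> h.py <<'E'
C=np.array([.5442,-.1059,.1]);a=np.radians(-8.35)
RP=np.array([[np.cos(a),-np.sin(a),0],[np.sin(a),np.cos(a),0],[0,0,1]])
def st():
    s=sensors.observe();R=np.array(s["tool_rot"])
    print("t",round(s["time_s"],2),"pump xyz mm",((np.array(s["position"])-C)@RP*1000).round(1),"F pump",(np.array(s["ft_force"])@RP).round(2),"w",round(s["grip_width"]*1000,1),"yaw err",round(float(np.degrees(np.arctan2(R[1,1],R[0,1])))-81.65,2),"down",R[:,0].round(3))
E
python3 -c "from h import *;st()"
```

```text
time_s: 0.6
position: [0.3057, 0.3096, 0.2312]
tool_rot: [[-0.0, 0.143, 0.99], [-0.0, 0.99, -0.143], [-1.0, -0.0, -0.0]]
ft_force: [0.5, 0.5, -0.2]
grip_width: 0.0453
time_s: 1.1
position: [0.4255, 0.1028, 0.2313]
tool_rot: [[-0.0, 0.146, 0.989], [0.0, 0.989, -0.146], [-1.0, 0.0, -0.0]]
ft_force: [0.7, 0.4, -0.2]
grip_width: 0.0454
time_s: 1.6
position: [0.5453, -0.1038, 0.231]
tool_rot: [[-0.001, 0.146, 0.989], [0.0, 0.989, -0.146], [-1.0, 0.0, -0.001]]
ft_force: [0.7, 0.4, 0.5]
grip_width: 0.045
t 1.6 pump xyz mm [  0.8   2.2 131. ] F pump [0.65 0.48 0.48] w 45.0 yaw err -0.03 down [-0.001  0.    -1.   ]
```

```bash
python3 -m crank '{"hand":[120,120,120,120,120],"translation":[[0.03,0,0],[0.06,0,0],[0.085,0,0],[0.1,0,0],[0.105,0,0]],"dr":[[0,0,0],[0,0,0],[0,0,0],[0,0,0],[0,0,0]]}'
python3 -m crank '{"hand":[255,255,255,255,255],"translation":[[0,0,0],[0,0,0],[0,0,0],[0,0,0],[0,0,0]],"dr":[[0,0,0],[0,0,0],[0,0,0],[0,0,0],[0,0,0]]}' 20
python3 -c "from h import *;st()"
```

```text
time_s: 2.1
position: [0.544, -0.1016, 0.1245]
tool_rot: [[-0.003, 0.145, 0.989], [0.001, 0.989, -0.145], [-1.0, 0.001, -0.004]]
ft_force: [-0.8, 0.1, 0.3]
grip_width: 0.0451
time_s: 2.6
position: [0.5452, -0.1021, 0.1273]
tool_rot: [[0.002, 0.145, 0.989], [-0.001, 0.989, -0.145], [-1.0, -0.001, 0.002]]
ft_force: [-1.1, 0.1, 6.9]
grip_width: 0.0115
t 2.6 pump xyz mm [ 0.5  3.9 27.3] F pump [-1.11 -0.08  6.91] w 11.5 yaw err -0.0 down [ 0.002 -0.001 -1.   ]
```

```bash
python3 -m crank '{"hand":[255,255,255,255,255],"translation":[[-0.002,0,0],[-0.002,0.012,0],[-0.002,0.026,0],[-0.002,0.04,0],[-0.002,0.052,0]],"dr":[[0,0,0],[0,0,0],[0,0,0],[0,0,0],[0,0,0]]}'
python3 -c "from h import *;st()"
python3 -m crank '{"hand":[255,255,255,255,255],"translation":[[0,0.002,0],[0,0.004,0],[0,0.006,0],[0,0.008,0],[0,0.008,0]],"dr":[[0,0,0],[0,0,0],[0,0,0],[0,0,0],[0,0,0]]}'
python3 -c "from h import *;st()"
```

```text
time_s: 3.1
position: [0.5528, -0.0502, 0.1274]
tool_rot: [[0.0, 0.145, 0.989], [-0.0, 0.989, -0.145], [-1.0, -0.0, 0.0]]
ft_force: [5.7, -2.9, -10.6]
grip_width: 0.0116
t 3.1 pump xyz mm [ 0.4 56.4 27.4] F pump [  6.06  -2.07 -10.56] w 11.6 yaw err -0.01 down [ 0. -0. -1.]
time_s: 3.6
position: [0.5534, -0.0463, 0.1274]
tool_rot: [[-0.002, 0.146, 0.989], [-0.007, 0.989, -0.146], [-1.0, -0.007, -0.001]]
ft_force: [-0.3, -20.9, -9.6]
grip_width: 0.0116
t 3.6 pump xyz mm [ 0.4 60.3 27.4] F pump [  2.74 -20.74  -9.56] w 11.6 yaw err -0.04 down [-0.002 -0.007 -1.   ]
```

```bash
python3 -m crank '{"hand":[170,170,170,170,170],"translation":[[0,-0.001,0],[0,-0.004,0],[0,-0.004,0],[-0.025,-0.004,0],[-0.06,-0.004,0]],"dr":[[0,0,0],[0,0,0],[0,0,0],[0,0,0],[0,0,0]]}'
python3 -m crank '{"hand":[255,255,255,255,255],"translation":[[0,-0.02,0],[0,-0.04,-0.004],[0,-0.061,-0.008],[0,-0.061,-0.008],[0,-0.061,-0.008]],"dr":[[0,0,0],[0,0,0],[0,0,0],[0,0,0],[0,0,0]]}'
python3 - <<'E'
from h import *
st()
im,d=cams.get_image("top");cv2.imwrite("pics/crop2.png",cv2.resize(im[215:385,310:520],None,fx=3.5,fy=3.5,interpolation=cv2.INTER_CUBIC))
st()
E
```

```text
time_s: 4.1
position: [0.5521, -0.046, 0.1878]
tool_rot: [[-0.004, 0.145, 0.989], [0.001, 0.989, -0.145], [-1.0, 0.001, -0.004]]
ft_force: [0.2, -1.0, 1.3]
grip_width: 0.0285
time_s: 4.6
position: [0.5362, -0.1054, 0.1885]
tool_rot: [[0.0, 0.146, 0.989], [0.0, 0.989, -0.146], [-1.0, 0.0, 0.0]]
ft_force: [-0.2, 0.0, 0.1]
grip_width: 0.0002
t 4.6 pump xyz mm [-8.  -0.7 88.5] F pump [-0.17 -0.02  0.13] w 0.2 yaw err -0.03 down [ 0.  0. -1.]
t 4.65 pump xyz mm [-8.  -0.3 88.4] F pump [ 0.12 -0.29  1.03] w 0.1 yaw err 0.01 down [ 0.  0. -1.]
```

View pics/crop2.png

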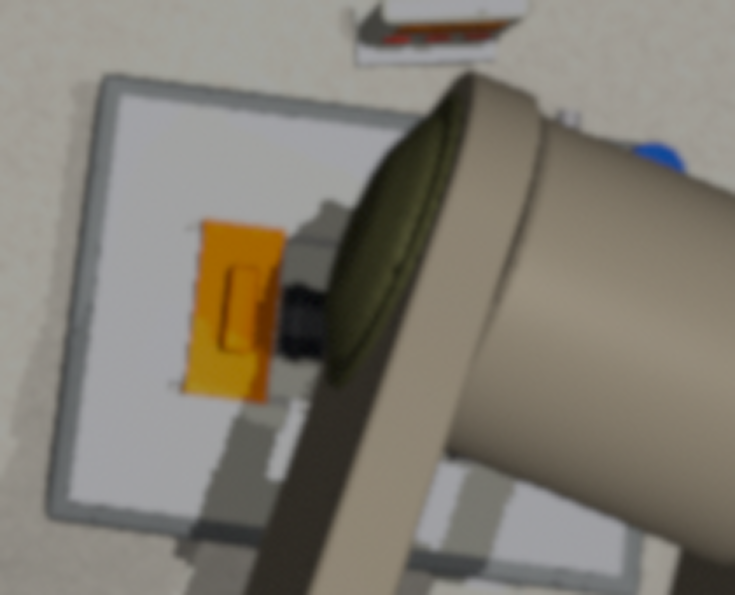

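The guard now sits aside at crop (225,310), at the end of its slot lines. The arm hides the gauge in this view. Next I descend to feel for the wheel.

```bash
python3 -m crank '{"hand":[255,255,255,255,255],"translation":[[0.03,0,0],[0.05,0,0],[0.062,0,0],[0.068,0,0],[0.068,0,0]],"dr":[[0,0,0],[0,0,0],[0,0,0],[0,0,0],[0,0,0]]}'
python3 -c "from h import *;st()"
for i in 1 ; do python3 -m crank '{"hand":[255,255,255,255,255],"translation":[[0.001,0,0],[0.002,0,0],[0.003,0,0],[0.004,0,0],[0.004,0,0]],"dr":[[0,0,0],[0,0,0],[0,0,0],[0,0,0],[0,0,0]]}'; done
python3 -c "from h import *;st()"
```

```text
time_s: 5.15
position: [0.5363, -0.1053, 0.1201]
tool_rot: [[-0.0, 0.145, 0.989], [0.0, 0.989, -0.145], [-1.0, 0.0, -0.0]]
ft_force: [-0.5, 0.3, -0.2]
grip_width: 0.0002
t 5.15 pump xyz mm [-7.9 -0.6 20.1] F pump [-0.54  0.22 -0.21] w 0.2 yaw err 0.02 down [-0.  0. -1.]
time_s: 5.65
position: [0.5361, -0.1057, 0.1164]
tool_rot: [[0.0, 0.145, 0.989], [-0.0, 0.989, -0.145], [-1.0, -0.0, 0.0]]
ft_force: [0.4, 0.2, -0.1]
grip_width: -0.0002
t 5.65 pump xyz mm [-8.  -1.  16.4] F pump [ 0.34  0.21 -0.08] w -0.2 yaw err -0.01 down [ 0. -0. -1.]
```

```bash
python3 -m crank '{"hand":[255,255,255,255,255],"translation":[[0.001,0,0],[0.0015,0,0],[0.002,0,0],[0.0025,0,0],[0.0025,0,0]],"dr":[[0,0,0],[0,0,0],[0,0,0],[0,0,0],[0,0,0]]}'
python3 -c "from h import *;st()"
```

```text
time_s: 6.15
position: [0.5361, -0.1057, 0.1137]
tool_rot: [[-0.0, 0.145, 0.989], [0.0, 0.989, -0.145], [-1.0, 0.0, -0.0]]
ft_force: [-0.2, -0.7, 0.7]
grip_width: 0.0002
t 6.15 pump xyz mm [-8.  -0.9 13.7] F pump [-0.12 -0.69  0.72] w 0.2 yaw err -0.0 down [-0.  0. -1.]
```

```bash
python3 -m crank '{"hand":[255,255,255,255,255],"translation":[[0.0005,0,0],[0.001,0,0],[0.0015,0,0],[0.002,0,0],[0.002,0,0]],"dr":[[0,0,0],[0,0,0],[0,0,0],[0,0,0],[0,0,0]]}'
python3 -c "from h import *;st()"
```

```text
time_s: 6.65
position: [0.5361, -0.1057, 0.1118]
tool_rot: [[-0.0, 0.145, 0.989], [0.0, 0.989, -0.145], [-1.0, 0.0, -0.0]]
ft_force: [0.1, 0.4, 0.2]
grip_width: 0.0002
t 6.65 pump xyz mm [-8.  -0.9 11.8] F pump [0.06 0.4  0.15] w 0.2 yaw err -0.0 down [-0.  0. -1.]
```

```bash
python3 -m crank '{"hand":[255,255,255,255,255],"translation":[[0.0005,0,0],[0.001,0,0],[0.0015,0,0],[0.002,0,0],[0.002,0,0]],"dr":[[0,0,0],[0,0,0],[0,0,0],[0,0,0],[0,0,0]]}'
python3 -c "from h import *;st()"
```

```text
time_s: 7.15
position: [0.5361, -0.1057, 0.1097]
tool_rot: [[-0.0, 0.145, 0.989], [0.0, 0.989, -0.145], [-1.0, 0.0, -0.0]]
ft_force: [0.3, 0.4, -0.2]
grip_width: 0.0001
t 7.15 pump xyz mm [-8.  -0.9  9.7] F pump [ 0.22  0.46 -0.22] w 0.1 yaw err -0.01 down [-0.  0. -1.]
```

```bash
python3 -m crank '{"hand":[255,255,255,255,255],"translation":[[0.0005,0,0],[0.001,0,0],[0.0015,0,0],[0.002,0,0],[0.002,0,0]],"dr":[[0,0,0],[0,0,0],[0,0,0],[0,0,0],[0,0,0]]}'
python3 -c "from h import *;st()"
```

```text
time_s: 7.65
position: [0.5363, -0.1057, 0.1082]
tool_rot: [[0.001, 0.145, 0.989], [-0.0, 0.989, -0.145], [-1.0, -0.0, 0.001]]
ft_force: [-1.5, 0.7, 4.4]
grip_width: -0.0002
t 7.65 pump xyz mm [-7.8 -1.   8.2] F pump [-1.59  0.48  4.42] w -0.2 yaw err -0.0 down [ 0.001 -0.    -1.   ]
```

Contact: 4.4 N at 8.2 mm, so the rim is at about 9.3 mm. Next I press to about 8 N and roll.

```bash
python3 -m crank '{"hand":[255,255,255,255,255],"translation":[[0.0006,0,0],[0.0012,0,0],[0.0012,0,0.001],[0.0012,0,0.002],[0.0012,0,0.003]],"dr":[[0,0,0],[0,0,0],[0,0,0],[0,0,0],[0,0,0]]}'
python3 -c "from h import *;st()"
```

```text
time_s: 8.15
position: [0.5386, -0.1061, 0.1071]
tool_rot: [[-0.001, 0.145, 0.989], [-0.0, 0.989, -0.145], [-1.0, -0.0, -0.001]]
ft_force: [-4.8, 0.6, 9.9]
grip_width: 0.0001
t 8.15 pump xyz mm [-5.5 -1.   7.1] F pump [-4.82 -0.05  9.87] w 0.1 yaw err 0.0 down [-0.001 -0.    -1.   ]
```

```bash
python3 -m crank '{"hand":[255,255,255,255,255],"translation":[[-0.0005,0,0.001],[-0.0005,0,0.003],[-0.0005,0,0.005],[-0.0005,0,0.007],[-0.0005,0,0.008]],"dr":[[0,0,0],[0,0,0],[0,0,0],[0,0,0],[0,0,0]]}'
python3 -c "from h import *;st()
im,d=cams.get_image('scene');cv2.imwrite('pics/s3.png',cv2.resize(im[170:270,180:330],None,fx=5,fy=5,interpolation=cv2.INTER_CUBIC))"
```

```text
time_s: 8.65
position: [0.5464, -0.1072, 0.1075]
tool_rot: [[-0.002, 0.145, 0.989], [0.0, 0.989, -0.145], [-1.0, -0.0, -0.002]]
ft_force: [-5.4, 0.8, 8.4]
grip_width: -0.0001
t 8.65 pump xyz mm [ 2.4 -0.9  7.5] F pump [-5.46  0.03  8.38] w -0.1 yaw err 0.0 down [-0.002  0.    -1.   ]
```

View pics/s3.png

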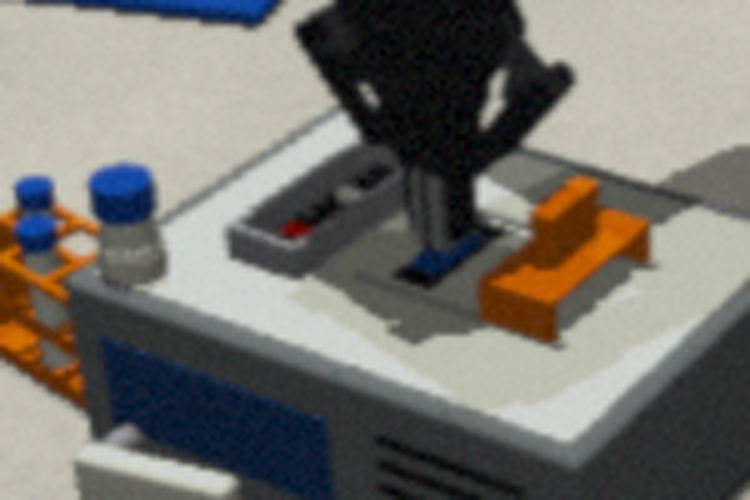

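The scene crop shows the fingertip on the blue wheel, the needle at (347,192) and the red tab at (294,229). The guard is aside. Forces of 8.4 N normal and 5.4 N tangential mean it is rolling, so I continue.

```bash
python3 -m crank '{"hand":[255,255,255,255,255],"translation":[[0,0,0.002],[0,0,0.004],[0,0,0.006],[0,0,0.008],[0,0,0.009]],"dr":[[0,0,0],[0,0,0],[0,0,0],[0,0,0],[0,0,0]]}'
python3 -c "from h import *;st()"
cat >> h.py <<'E'
def needle():
    im,d=cams.get_image("scene")
    # sample along the gauge line: pump y=-60, height h; print brightness & redness profile vs needle coordinate
    K,D,E=cal("scene");xs=np.arange(-38,39,1.)
    out=[]
    for z in (6,):
        b=[];rd=[]
        for y in (-64,-62,-60,-58,-56):
            Pw=C+np.c_[xs,np.full(len(xs),y),np.full(len(xs),z)]/1000@RP.T
            Ei=np.linalg.inv(E);px=cv2.projectPoints(Pw,cv2.Rodrigues(Ei[:3,:3])[0],Ei[:3,3],K,D)[0][:,0].astype(np.float32)
            v=cv2.remap(im,px[:,:1].copy(),px[:,1:].copy(),cv2.INTER_LINEAR)[:,0].astype(float)
            b.append(v.min(1));rd.append(v[:,2]-v[:,1])
        print("bright",dict(zip((xs+35).astype(int).tolist(),np.mean(b,0).astype(int).tolist())))
        r=np.clip(np.mean(rd,0)-30,0,None);print("red centroid",(r@(xs+35)/max(r.sum(),1)).round(2))
        w=np.clip(np.mean(b,0)-50,0,None)*(abs(xs)<36);print("white centroid",(w@(xs+35)/max(w.sum(),1)).round(2))
E
python3 -c "from h import *;needle()"
```

```text
time_s: 9.2
position: [0.5555, -0.1085, 0.1074]
tool_rot: [[-0.001, 0.145, 0.989], [0.0, 0.989, -0.145], [-1.0, -0.0, -0.001]]
ft_force: [-3.0, 0.4, 6.0]
grip_width: -0.0001
t 9.2 pump xyz mm [11.5 -1.   7.4] F pump [-3.07 -0.    6.05] w -0.1 yaw err 0.0 down [-0.001  0.    -1.   ]
bright {-3: 13, -2: 15, -1: 15, 0: 15, 1: 16, 2: 18, 3: 19, 4: 21, 5: 22, 6: 24, 7: 27, 8: 30, 9: 31, 10: 30, 11: 28, 12: 26, 13: 25, 14: 25, 15: 25, 16: 26, 17: 27, 18: 30, 19: 32, 20: 34, 21: 38, 22: 44, 23: 53, 24: 65, 25: 77, 26: 87, 27: 93, 28: 95, 29: 94, 30: 91, 31: 87, 32: 84, 33: 80, 34: 75, 35: 68, 36: 59, 37: 51, 38: 43, 39: 36, 40: 30, 41: 25, 42: 23, 43: 22, 44: 22, 45: 24, 46: 26, 47: 27, 48: 27, 49: 25, 50: 23, 51: 22, 52: 21, 53: 20, 54: 20, 55: 19, 56: 17, 57: 15, 58: 15, 59: 15, 60: 16, 61: 17, 62: 19, 63: 21, 64: 24, 65: 27, 66: 30, 67: 33, 68: 37, 69: 43, 70: 51, 71: 61, 72: 70, 73: 79}
red centroid 61.52
white centroid 29.61
```

```bash
python3 -m crank '{"hand":[255,255,255,255,255],"translation":[[-0.006,0,0],[-0.006,0,-0.012],[-0.006,0,-0.0215],[-0.003,0,-0.0215],[-0.0015,0,-0.0215]],"dr":[[0,0,0],[0,0,0],[0,0,0],[0,0,0],[0,0,0]]}'
python3 -m crank '{"hand":[255,255,255,255,255],"translation":[[0.0007,0,0],[0.0015,0,0],[0.0015,0,0.001],[0.0015,0,0.003],[0.0015,0,0.005]],"dr":[[0,0,0],[0,0,0],[0,0,0],[0,0,0],[0,0,0]]}'
python3 -c "from h import *;st()"
```

```text
time_s: 9.75
position: [0.5346, -0.1054, 0.1085]
tool_rot: [[-0.0, 0.145, 0.989], [0.0, 0.989, -0.145], [-1.0, 0.0, -0.0]]
ft_force: [-1.7, 0.1, 4.5]
grip_width: 0.0001
time_s: 10.25
position: [0.5394, -0.1061, 0.1075]
tool_rot: [[-0.001, 0.145, 0.989], [0.0, 0.989, -0.145], [-1.0, -0.0, -0.001]]
ft_force: [-4.8, 0.9, 8.7]
grip_width: 0.0001
t 10.25 pump xyz mm [-4.7 -0.9  7.5] F pump [-4.85  0.21  8.67] w 0.1 yaw err 0.01 down [-0.001  0.    -1.   ]
```

```bash
python3 -m crank '{"hand":[255,255,255,255,255],"translation":[[0,0,0.003],[0,0,0.006],[0,0,0.009],[0,0,0.012],[0,0,0.014]],"dr":[[0,0,0],[0,0,0],[0,0,0],[0,0,0],[0,0,0]]}'
python3 -c "from h import *;st()"
python3 -m crank '{"hand":[255,255,255,255,255],"translation":[[-0.006,0,0],[-0.006,0,-0.012],[-0.006,0,-0.021],[-0.003,0,-0.021],[-0.0015,0,-0.021]],"dr":[[0,0,0],[0,0,0],[0,0,0],[0,0,0],[0,0,0]]}'
python3 -c "from h import *;needle()"
python3 -m crank '{"hand":[255,255,255,255,255],"translation":[[0.0007,0,0],[0.0015,0,0],[0.0015,0,0.001],[0.0015,0,0.003],[0.0015,0,0.005]],"dr":[[0,0,0],[0,0,0],[0,0,0],[0,0,0],[0,0,0]]}'
python3 -c "from h import *;st()"
```

```text
time_s: 10.75
position: [0.5534, -0.1082, 0.1075]
tool_rot: [[-0.001, 0.145, 0.989], [-0.0, 0.989, -0.145], [-1.0, -0.0, -0.001]]
ft_force: [-4.8, 0.3, 6.8]
grip_width: -0.0001
t 10.75 pump xyz mm [ 9.5 -1.   7.5] F pump [-4.75 -0.35  6.84] w -0.1 yaw err 0.01 down [-0.001 -0.    -1.   ]
time_s: 11.25
position: [0.5328, -0.1052, 0.1085]
tool_rot: [[-0.0, 0.145, 0.989], [0.0, 0.989, -0.145], [-1.0, 0.0, -0.0]]
ft_force: [-1.2, -0.3, 3.1]
grip_width: -0.0001
bright {-3: 44, -2: 39, -1: 33, 0: 28, 1: 26, 2: 25, 3: 23, 4: 23, 5: 24, 6: 25, 7: 26, 8: 26, 9: 25, 10: 25, 11: 23, 12: 22, 13: 21, 14: 20, 15: 20, 16: 21, 17: 23, 18: 25, 19: 26, 20: 26, 21: 23, 22: 22, 23: 19, 24: 20, 25: 20, 26: 23, 27: 26, 28: 29, 29: 35, 30: 43, 31: 52, 32: 63, 33: 75, 34: 86, 35: 94, 36: 98, 37: 98, 38: 95, 39: 93, 40: 90, 41: 86, 42: 84, 43: 81, 44: 76, 45: 70, 46: 61, 47: 51, 48: 44, 49: 39, 50: 36, 51: 33, 52: 32, 53: 32, 54: 32, 55: 32, 56: 31, 57: 29, 58: 27, 59: 27, 60: 28, 61: 27, 62: 29, 63: 31, 64: 36, 65: 42, 66: 50, 67: 57, 68: 64, 69: 75, 70: 88, 71: 104, 72: 115, 73: 119}
red centroid 62.6
white centroid 42.98
time_s: 11.8
position: [0.5373, -0.1058, 0.1074]
tool_rot: [[-0.001, 0.145, 0.989], [0.0, 0.989, -0.145], [-1.0, -0.0, -0.001]]
ft_force: [-5.9, 0.6, 8.0]
grip_width: -0.0001
t 11.8 pump xyz mm [-6.9 -0.9  7.4] F pump [-5.97 -0.3   8.  ] w -0.1 yaw err 0.0 down [-0.001  0.    -1.   ]
```

```bash
python3 -m crank '{"hand":[255,255,255,255,255],"translation":[[0,0,0.003],[0,0,0.006],[0,0,0.009],[0,0,0.012],[0,0,0.015]],"dr":[[0,0,0],[0,0,0],[0,0,0],[0,0,0],[0,0,0]]}'
python3 -c "from h import *;st()"
python3 -m crank '{"hand":[255,255,255,255,255],"translation":[[-0.006,0,0],[-0.012,0.012,-0.02],[-0.03,0.04,-0.06],[-0.05,0.08,-0.1],[-0.06,0.12,-0.14]],"dr":[[0,0,0],[0,0,0],[0,0,0],[0,0,0],[0,0,0]]}'
python3 - <<'E'
from h import *
st();needle()
im,d=cams.get_image("top");cv2.imwrite("pics/t4.png",cv2.resize(im[225:395,310:520],None,fx=3.5,fy=3.5,interpolation=cv2.INTER_CUBIC))
E
```

```text
time_s: 12.3
position: [0.5522, -0.108, 0.1075]
tool_rot: [[-0.001, 0.145, 0.989], [0.0, 0.989, -0.145], [-1.0, -0.0, -0.001]]
ft_force: [-5.4, 0.3, 7.8]
grip_width: 0.0003
t 12.3 pump xyz mm [ 8.3 -0.9  7.5] F pump [-5.37 -0.44  7.83] w 0.3 yaw err 0.01 down [-0.001  0.    -1.   ]
time_s: 12.8
position: [0.4421, 0.0166, 0.1642]
tool_rot: [[0.002, 0.146, 0.989], [-0.0, 0.989, -0.146], [-1.0, 0.0, 0.002]]
ft_force: [0.8, 0.0, 0.3]
grip_width: -0.0004
t 12.8 pump xyz mm [-118.8  106.4   64.2] F pump [0.8  0.15 0.3 ] w -0.4 yaw err -0.07 down [ 0.002 -0.    -1.   ]
bright {-3: 54, -2: 50, -1: 46, 0: 43, 1: 41, 2: 41, 3: 41, 4: 42, 5: 42, 6: 43, 7: 45, 8: 46, 9: 45, 10: 45, 11: 42, 12: 40, 13: 40, 14: 42, 15: 43, 16: 45, 17: 47, 18: 50, 19: 52, 20: 51, 21: 47, 22: 43, 23: 42, 24: 41, 25: 43, 26: 45, 27: 46, 28: 50, 29: 52, 30: 51, 31: 49, 32: 44, 33: 41, 34: 41, 35: 44, 36: 49, 37: 56, 38: 68, 39: 84, 40: 104, 41: 124, 42: 143, 43: 156, 44: 163, 45: 161, 46: 154, 47: 141, 48: 128, 49: 116, 50: 106, 51: 97, 52: 90, 53: 83, 54: 76, 55: 67, 56: 56, 57: 47, 58: 41, 59: 38, 60: 35, 61: 33, 62: 32, 63: 34, 64: 38, 65: 44, 66: 51, 67: 56, 68: 62, 69: 73, 70: 86, 71: 102, 72: 112, 73: 117}
red centroid 61.73
white centroid 47.04
```

View pics/t4.png

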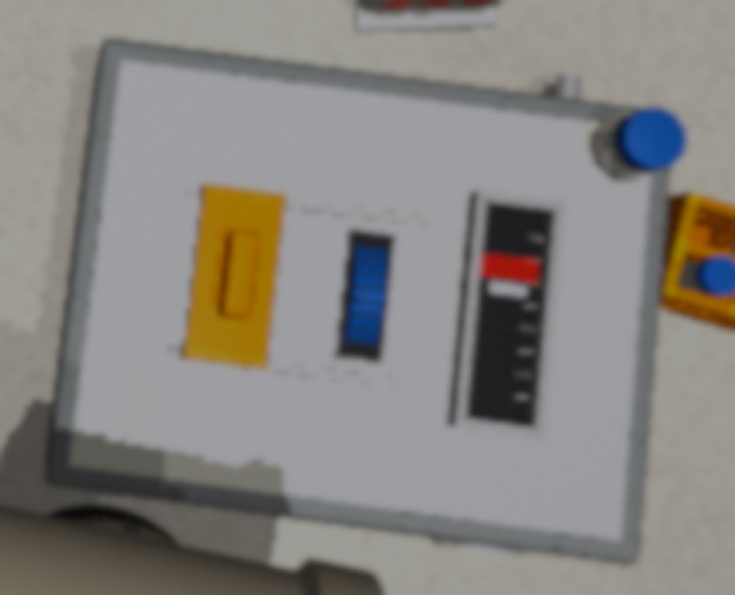

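Top crop: guard aside at (235,275), wheel exposed at (367,295), and the needle at (508,289) just short of the red tab at (512,268). I'll measure the gap.

```bash
cat >> h.py <<'E'
def gap():
    im,d=cams.get_image("top");K,D,E=cal("top")
    R=mask(im,(0,150,80),(6,255,255));R[:,:430]=0;R[:,475:]=0
    xs=np.arange(-45,46,.5);Ei=np.linalg.inv(E);b=[];rd=[]
    for y in (-65,-63,-61,-59,-57):
        Pw=C+np.c_[xs,np.full(len(xs),y),np.full(len(xs),5)]/1000@RP.T
        px=cv2.projectPoints(Pw,cv2.Rodrigues(Ei[:3,:3])[0],Ei[:3,3],K,D)[0][:,0].astype(np.float32)
        v=cv2.remap(im,px[:,:1].copy(),px[:,1:].copy(),cv2.INTER_LINEAR)[:,0].astype(float)
        b.append(v[:,:2].min(1));rd.append(v[:,2]-v[:,1])
    b=np.mean(b,0);rd=np.mean(rd,0)
    k=abs(xs)<36;w=np.clip(b-70,0,None)*k;r=np.clip(rd-40,0,None)
    n=w@xs/w.sum();t=r@xs/r.sum();hr=xs[rd>rd.max()/2]
    print("needle",round(n,2),"tab cent",round(t,2),"red half-edges",hr[0],hr[-1],"gap",round(t-n,2))
    print("needle half-edges",xs[k&(b>b[k].max()/2)][[0,-1]],b.max(),b[k].max())
E
python3 -c "from h import *;gap()"
```

```text
needle 11.07 tab cent 20.45 red half-edges 15.5 25.5 gap 9.38
needle half-edges [ 7.5 14.5] 149.0 149.0
```

Gap 9.4 mm, so about 18.8 mm more at the rim. One more stroke.

```bash
python3 -m crank '{"hand":[255,255,255,255,255],"translation":[[0,-0.033,0.033],[0,-0.066,0.066],[0,-0.1,0.1],[0.025,-0.12,0.1215],[0.05,-0.12,0.1215]],"dr":[[0,0,0],[0,0,0],[0,0,0],[0,0,0],[0,0,0]]}'
python3 -m crank '{"hand":[255,255,255,255,255],"translation":[[0.005,0,0],[0.008,0,0],[0.009,0,0],[0.0097,0,0],[0.0097,0,0]],"dr":[[0,0,0],[0,0,0],[0,0,0],[0,0,0],[0,0,0]]}'
python3 -c "from h import *;st()"
```

```text
time_s: 13.45
position: [0.5482, -0.1249, 0.1119]
tool_rot: [[0.003, 0.149, 0.989], [-0.002, 0.989, -0.149], [-1.0, -0.001, 0.003]]
ft_force: [-0.1, 0.4, -1.2]
grip_width: -0.0001
time_s: 13.95
position: [0.5458, -0.1204, 0.1044]
tool_rot: [[0.001, 0.145, 0.989], [-0.001, 0.989, -0.145], [-1.0, -0.0, 0.002]]
ft_force: [-0.3, -1.1, -0.1]
grip_width: 0.0004
t 13.95 pump xyz mm [  3.7 -14.1   4.4] F pump [-0.15 -1.08 -0.09] w 0.4 yaw err 0.02 down [ 0.001 -0.001 -1.   ]
```

I overshot: the previous retreat had stopped short of its command. There is no contact force, so I raise and re-centre.

```bash
python3 -m crank '{"hand":[255,255,255,255,255],"translation":[[-0.012,0,0],[-0.012,0.008,-0.008],[-0.012,0.013,-0.0132],[-0.012,0.013,-0.0132],[-0.012,0.013,-0.0132]],"dr":[[0,0,0],[0,0,0],[0,0,0],[0,0,0],[0,0,0]]}'
python3 -c "from h import *;st()"
```

```text
time_s: 14.45
position: [0.5342, -0.1055, 0.1156]
tool_rot: [[-0.0, 0.145, 0.989], [-0.0, 0.989, -0.145], [-1.0, -0.0, -0.0]]
ft_force: [-0.9, 1.2, -0.6]
grip_width: 0.0001
t 14.45 pump xyz mm [-10.   -1.1  15.6] F pump [-1.06  1.1  -0.56] w 0.1 yaw err 0.02 down [-0. -0. -1.]
```

```bash
python3 -m crank '{"hand":[255,255,255,255,255],"translation":[[0.004,0,0],[0.007,0,0],[0.008,0,0],[0.0088,0,0],[0.0088,0,0]],"dr":[[0,0,0],[0,0,0],[0,0,0],[0,0,0],[0,0,0]]}'
python3 -c "from h import *;st()"
```

```text
time_s: 14.95
position: [0.5347, -0.106, 0.1073]
tool_rot: [[0.001, 0.145, 0.989], [-0.001, 0.989, -0.145], [-1.0, -0.0, 0.001]]
ft_force: [-0.5, 0.0, 7.8]
grip_width: -0.0005
t 14.95 pump xyz mm [-9.4 -1.5  7.3] F pump [-0.49 -0.06  7.84] w -0.5 yaw err -0.01 down [ 0.001 -0.001 -1.   ]
```

```bash
python3 -m crank '{"hand":[255,255,255,255,255],"translation":[[0,0,0.002],[0,0,0.005],[0,0,0.008],[0,0,0.011],[0,0,0.013]],"dr":[[0,0,0],[0,0,0],[0,0,0],[0,0,0],[0,0,0]]}'
python3 -c "from h import *;st()"
python3 -m crank '{"hand":[255,255,255,255,255],"translation":[[0,0,0.002],[0,0,0.004],[0,0,0.0055],[0,0,0.006],[0,0,0.006]],"dr":[[0,0,0],[0,0,0],[0,0,0],[0,0,0],[0,0,0]]}'
python3 -c "from h import *;st()"
```

```text
time_s: 15.45
position: [0.5468, -0.1078, 0.1072]
tool_rot: [[-0.001, 0.145, 0.989], [-0.0, 0.989, -0.145], [-1.0, -0.0, -0.001]]
ft_force: [-4.6, 0.9, 9.3]
grip_width: -0.0002
t 15.45 pump xyz mm [ 2.8 -1.5  7.2] F pump [-4.7   0.21  9.31] w -0.2 yaw err -0.0 down [-0.001 -0.    -1.   ]
time_s: 15.95
position: [0.5528, -0.1086, 0.1072]
tool_rot: [[-0.001, 0.145, 0.989], [-0.0, 0.989, -0.145], [-1.0, -0.0, -0.001]]
ft_force: [-4.0, 0.6, 9.1]
grip_width: -0.0004
t 15.95 pump xyz mm [ 8.9 -1.5  7.2] F pump [-4.08 -0.01  9.06] w -0.4 yaw err -0.0 down [-0.001 -0.    -1.   ]
```

Now I lift straight up, then move away and check.

```bash
python3 -m crank '{"hand":[255,255,255,255,255],"translation":[[-0.006,0,0],[-0.025,0,0],[-0.06,0.01,-0.02],[-0.06,0.04,-0.05],[-0.06,0.07,-0.08]],"dr":[[0,0,0],[0,0,0],[0,0,0],[0,0,0],[0,0,0]]}'
python3 -m crank '{"hand":[200,200,200,200,200],"translation":[[0,0.02,-0.02],[0,0.03,-0.03],[0,0.03,-0.03],[0,0.03,-0.03],[0,0.03,-0.03]],"dr":[[0,0,0],[0,0,0],[0,0,0],[0,0,0],[0,0,0]]}'
python3 - <<'E'
from h import *
st();gap()
im,d=cams.get_image("top");cv2.imwrite("pics/t5.png",cv2.resize(im[225:395,310:520],None,fx=3.5,fy=3.5,interpolation=cv2.INTER_CUBIC))
E
```

```text
time_s: 16.45
position: [0.4837, -0.0273, 0.1672]
tool_rot: [[0.002, 0.147, 0.989], [-0.0, 0.989, -0.147], [-1.0, -0.0, 0.002]]
ft_force: [0.2, 0.7, -0.3]
grip_width: -0.0003
time_s: 16.95
position: [0.4598, 0.0054, 0.1666]
tool_rot: [[0.0, 0.146, 0.989], [-0.0, 0.989, -0.146], [-1.0, -0.0, 0.0]]
ft_force: [-0.8, -0.2, -0.5]
grip_width: 0.0184
t 16.95 pump xyz mm [-99.7  97.8  66.6] F pump [-0.78 -0.27 -0.51] w 18.4 yaw err -0.06 down [ 0. -0. -1.]
needle 19.99 tab cent 21.17 red half-edges 13.5 26.5 gap 1.18
needle half-edges [16.5 23.5] 148.8 148.8
```

View pics/t5.png

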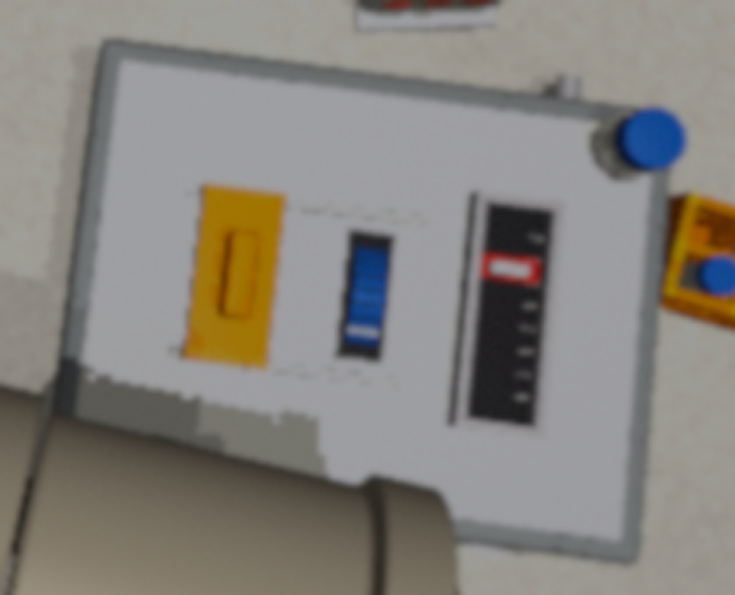

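The needle (512,268) lies inside the red tab, offset about 0.4 mm. The guard is still aside at (235,275). Next I slide it back.

```bash
python3 -m crank '{"hand":[150,150,150,150,150],"translation":[[0,-0.012,0.033],[0,-0.025,0.066],[0,-0.038,0.1],[0,-0.038,0.1],[0,-0.038,0.1]],"dr":[[0,0,0],[0,0,0],[0,0,0],[0,0,0],[0,0,0]]}'
python3 -c "from h import *;st()"
```

```text
time_s: 17.55
position: [0.5523, -0.0463, 0.166]
tool_rot: [[-0.001, 0.146, 0.989], [0.0, 0.989, -0.146], [-1.0, 0.0, -0.001]]
ft_force: [-0.1, 0.1, -0.0]
grip_width: 0.0354
t 17.55 pump xyz mm [-0.6 60.1 66. ] F pump [-0.08  0.09 -0.01] w 35.4 yaw err -0.06 down [-0.001  0.    -1.   ]
```

```bash
python3 -m crank '{"hand":[150,150,150,150,150],"translation":[[0.015,0,0],[0.028,0,0],[0.034,0,0],[0.0365,0,0],[0.0365,0,0]],"dr":[[0,0,0],[0,0,0],[0,0,0],[0,0,0],[0,0,0]]}'
python3 -m crank '{"hand":[255,255,255,255,255],"translation":[[0,0,0],[0,0,0],[0,0,0],[0,0,0],[0,0,0]],"dr":[[0,0,0],[0,0,0],[0,0,0],[0,0,0],[0,0,0]]}' 20
python3 -c "from h import *;st()"
python3 -m crank '{"hand":[255,255,255,255,255],"translation":[[0,-0.008,0],[0,-0.02,0],[0,-0.033,0],[0,-0.046,0],[0,-0.056,0]],"dr":[[0,0,0],[0,0,0],[0,0,0],[0,0,0],[0,0,0]]}'
python3 -c "from h import *;st()"
```

```text
time_s: 18.05
position: [0.552, -0.0456, 0.1304]
tool_rot: [[-0.0, 0.145, 0.989], [-0.0, 0.989, -0.145], [-1.0, -0.0, -0.0]]
ft_force: [0.4, 0.5, 0.4]
grip_width: 0.0352
time_s: 18.55
position: [0.5523, -0.0465, 0.131]
tool_rot: [[0.001, 0.145, 0.989], [-0.002, 0.989, -0.145], [-1.0, -0.001, 0.001]]
ft_force: [-1.8, -4.4, 3.6]
grip_width: 0.0112
t 18.55 pump xyz mm [-0.6 59.9 31. ] F pump [-1.18 -4.59  3.64] w 11.2 yaw err -0.02 down [ 0.001 -0.002 -1.   ]
time_s: 19.05
position: [0.5442, -0.1017, 0.1309]
tool_rot: [[0.001, 0.146, 0.989], [0.001, 0.989, -0.146], [-1.0, 0.001, 0.001]]
ft_force: [-0.8, 2.6, 6.2]
grip_width: 0.0116
t 19.05 pump xyz mm [-0.7  4.1 30.9] F pump [-1.18  2.46  6.22] w 11.6 yaw err -0.02 down [ 0.001  0.001 -1.   ]
```

```bash
python3 -m crank '{"hand":[255,255,255,255,255],"translation":[[0,-0.002,0],[0,-0.004,0],[0,-0.006,0],[0,-0.007,0],[0,-0.007,0]],"dr":[[0,0,0],[0,0,0],[0,0,0],[0,0,0],[0,0,0]]}'
python3 -c "from h import *;st()"
```

```text
time_s: 19.55
position: [0.5435, -0.1063, 0.1309]
tool_rot: [[0.002, 0.145, 0.989], [0.004, 0.989, -0.145], [-1.0, 0.004, 0.001]]
ft_force: [1.7, 10.5, 6.4]
grip_width: 0.0116
t 19.55 pump xyz mm [-0.6 -0.5 30.9] F pump [ 0.15 10.68  6.4 ] w 11.6 yaw err 0.0 down [ 0.002  0.004 -1.   ]
```

At the closed stop: y is about 0 with 10.7 N reaction. Next I release, lift and retreat.

```bash
python3 -m crank '{"hand":[170,170,170,170,170],"translation":[[0,0,0],[0,0.002,0],[0,0.002,0],[-0.025,0.002,0],[-0.06,0.002,0]],"dr":[[0,0,0],[0,0,0],[0,0,0],[0,0,0],[0,0,0]]}'
python3 -m crank '{"hand":[170,170,170,170,170],"translation":[[-0.01,0.02,-0.02],[-0.02,0.05,-0.05],[-0.03,0.08,-0.08],[-0.03,0.11,-0.11],[-0.03,0.12,-0.12]],"dr":[[0,0,0],[0,0,0],[0,0,0],[0,0,0],[0,0,0]]}'
python3 -m crank '{"hand":[170,170,170,170,170],"translation":[[0,0,0],[0,0,0],[0,0,0],[0,0,0],[0,0,0]],"dr":[[0,0,0],[0,0,0],[0,0,0],[0,0,0],[0,0,0]]}'
python3 - <<'E'
from h import *
st();gap()
im,d=cams.get_image("top");cv2.imwrite("pics/t6.png",im[190:430,250:590].repeat(2,0).repeat(2,1))
o=mask(im,(8,150,90),(25,255,255));o[:,:340]=0;o[:,440:]=0
c=max(cv2.findContours(o,0,2)[0],key=cv2.contourArea)
g=np.array([*cv2.minAreaRect(plane("top",c[:,0],.121)[:,:2].astype(np.float32))[0],.1]);print("guard pump mm",(g-C)@RP*1000)
E
```

```text
time_s: 20.05
position: [0.5425, -0.106, 0.1893]
tool_rot: [[-0.004, 0.146, 0.989], [0.002, 0.989, -0.146], [-1.0, 0.001, -0.004]]
ft_force: [0.3, -0.1, 0.9]
grip_width: 0.0283
time_s: 20.55
position: [0.4399, 0.0322, 0.2206]
tool_rot: [[-0.0, 0.143, 0.99], [0.0, 0.99, -0.143], [-1.0, 0.0, -0.0]]
ft_force: [-0.1, 0.5, -0.4]
grip_width: 0.0281
time_s: 21.05
position: [0.4425, 0.0295, 0.22]
tool_rot: [[-0.0, 0.146, 0.989], [0.0, 0.989, -0.146], [-1.0, -0.0, -0.0]]
ft_force: [0.3, -0.1, 0.8]
grip_width: 0.0286
t 21.05 pump xyz mm [-120.3  119.2  120. ] F pump [ 0.3  -0.06  0.75] w 28.6 yaw err -0.06 down [-0.  0. -1.]
needle 19.99 tab cent 21.17 red half-edges 13.5 26.5 gap 1.18
needle half-edges [16.5 23.5] 149.0 149.0
guard pump mm [0.13423984 0.26012188 0.        ]
```

View pics/t6.png

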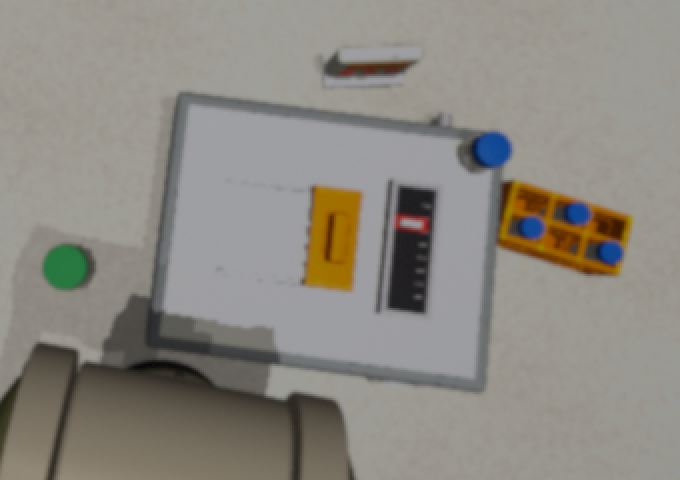

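The guard is closed at (333,238), over the wheel, and the needle is on the tab at (411,223). The jars, rack and timer are where they were, so I hand in.

```bash
python3 -c "from rig import env;print(env.close_job())"
```

```text
the job is handed in; nothing more can be done
None
```

The job is done and handed in at about 21 s, well inside the 72 s limit. I slid the guard to its 60 mm stop and rolled the wheel in four light strokes until the needle lay over the red tab. I then slid the guard back to its closed stop and moved the arm clear.

- **Needle:** it reads 19.99 mm from the gauge centre, against 20.45 mm for the middle of the tab (measured before the needle covered it). That is about 0.4 mm off centre. With the needle over the tab, the same script reported a gap of 1.2 mm, because the needle hides part of the red; I judged that figure less reliable.
- **Guard:** the camera puts it 0.3 mm from fully closed, after it met the closed stop with a reaction of about 11 N.
- **Wheel force:** the highest reading I took was 9.9 N, at the start of the first stroke. Forces were read only at the end of each half-second move, so a brief higher peak would not have shown.
- **Bystanders:** the jars, rack and timer look unmoved in the last top view; I did not measure their positions.
- **One slip:** before the last stroke the fingertip came down about 14 mm to the side of the wheel, towards the gauge. It showed no meaningful contact force, and I lifted and re-centred it.

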